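# Build up the vacuum-line filter tower

## Task

Build up the filter tower on the bench: first set the open-topped filter stage upright on the bolted-down base, with its lugs in the gaps between the base's claws, and turn it clockwise (seen from above) until its lugs are fully home under the claws. Then set the lid on that stage and lock it home in the same way. Do not push around or knock over the beaker, bottle, jar or flask standing nearby, and let go of the finished tower.

Things in the scene. Friction and masses are not known exactly. Their poses are not given: they have to be found in the camera images.
- base_deck (a point): Filter base: teal drum 95 mm across on a 150 x 130 mm foot plate, fixed to the table. The point is the centre of its deck (round seat, 50 mm across), 60 mm above the table; z up. Two steel claws stand at its +x and -x sides, open rim towards +y and -y. A part enters with its x axis 65 to 110 degrees counter-clockwise (from above) of this x axis and is locked when they are parallel, either way round.
- base_claw (a point): Top of the lip of the base's +x claw, 20 mm above the deck, 37 mm from the axis; the -x claw mirrors it. Each claw spans about 40 degrees either side. Its lip reaches in to 28.5 mm from the axis; lip underside 12.5 mm above the deck, outer radius 45.5 mm. A stop at one end of each claw admits lugs only in a clockwise turn and halts them at the locked direction.
- stage_center (a point): Filter stage: loose aluminium cylinder 50 mm across, about 0.35 kg, 95 mm high over all, upright on the table. The point is on its axis, 47.5 mm above its underside; z up. Two flat grip faces look to +y and -y: 54 mm apart, 32 mm wide, 26 to 75 mm above the underside, free to grip from above. Two lugs at its foot stick out along +x and -x to 38 mm from the axis, 18 mm wide, 10 mm high.
- stage_deck (a point): Centre of the stage's own deck, 75 mm above its underside, axes as the stage. It bears two aluminium claws at the stage's +x and -x sides, same sizes and same clockwise lock as the base's; their tops are 20 mm above this deck. When the stage is seated on the base, its underside lies on the base's deck.
- lid_center (a point): Lid: loose aluminium plug 50 mm across, about 0.25 kg, 66 mm high over all, upright on the table, with lugs at its foot along +x and -x like the stage's. The point is on its axis, 33 mm above its underside; z up. A straight handle bar along x, 70 mm long and 14 mm thick (in y), stands on top, 32 to 66 mm above the underside. Seated, its underside lies on the stage's deck.
- beaker: Glass beaker, 68 mm across, 85 mm high, loose, standing on the table as a bystander; origin at the centre of its underside
- reagent: Amber glass reagent bottle, 64 mm across, 130 mm high, loose, standing on the table as a bystander; origin at the centre of its underside
- jar: White jar with screw cap, 68 mm across, 85 mm high, loose, standing on the table as a bystander; origin at the centre of its underside
- flask: Conical glass flask, 80 mm across at the foot, 108 mm high, loose, standing on the table as a bystander; origin at the centre of its underside
Things that resemble listed ones, but are neither listed nor needed, are in the scene too. Leave any green look-alike of the part that bears lid_center alone.

How it is judged (in metres and radians):
On the way, in this order (a step that is already met when the one before it is completed fails the run):
1. the filter stage is seated on the base and locked under its claws (angle between the x axis of stage_center and the x axis of base_deck, either way round below 0.3 rad and horizontal distance between stage_center and base_deck below 0.008 m and z of stage_center in the frame of base_deck between 0.0435 and 0.0515 m and angle between stage_center's own z axis and vertical below 0.1 rad), for 0.2 s.
2. the lid is seated on the stage and locked under its claws (angle between the x axis of lid_center and the x axis of stage_center, either way round below 0.3 rad and horizontal distance between lid_center and stage_center below 0.008 m and z of lid_center in the frame of stage_center between 0.0565 and 0.0645 m and angle between lid_center's own z axis and vertical below 0.1 rad), for 0.2 s.
At the end, for the whole second after the job is handed in: Stage on the base's deck and lid on the stage's deck, at rest: each upright (within 0.1 rad), within 8 mm of the axis and 4 mm of its seated height, and turned to within 0.3 rad (17 degrees) of its locked direction (all of step 1 and all of step 2 and linear speed of each of stage, lid below 0.02 m/s); the robot touches nothing.
It fails at once if the beaker, bottle, jar or flask is pushed more than 40 mm or tipped (distance of any of beaker, reagent, jar, flask from where it was at the start of the episode above 0.04 m or angle between any of beaker, reagent, jar, flask's own z axis and vertical above 0.5 rad).
It also fails if it takes over 61 s, if anything falls off the work surface, if the arm or the gripper's body presses on something with over 40 N, if the wrist force passes 120 N, or if a joint passes its speed limit or range.

## Robot

A 6-joint arm with a two-finger parallel gripper is mounted at the origin on the work surface. World frame = base frame: x ahead of the robot, y to its left, z up, the work surface at z = 0. Lengths are in mm, angles in rad, forces in N, time in s.
With the tool pointing down it reaches from about 300 to 775 mm from the base axis. Payload 14.6 kg.
Tool frame: the origin (TCP) lies at the very end of the fingers, on their centre line; the grasp point (between the pads) lies 19 mm behind it; z points along the fingers, y is the line along which they close (so a half turn about z gives the same grasp; the last joint's range is limited). The gripper opens to 94 mm and grips with 3 to 60 N. Pads are 16 mm wide; open, the fingers measure 119 mm over their backs; the gripper's body (75 mm by 177 mm) begins 78 mm behind the grasp point.
Start: joints at [1.15, 0.3, 1.521, -0, 1.321, -0.067], TCP at [190.553, 515.925, 205.446] pointing down, gripper open.
Joint ranges: [-3.03, 3.03], [-0.79, 2.21], [0.23, 2.52], [-1.04, 4.18], [0, 3.07], [-2.55, 2.55]. Speed limits (rad/s): [2.22, 2.22, 2.57, 3.14, 3.14, 3.14].

## Interface

Orientations are given as [roll, pitch, yaw] about the fixed x, y, z axes, in that order (R = Rz(yaw) Ry(pitch) Rx(roll)).
In Python, from cell import manip, optics gives the robot as it stands.
- The arm moves only by the shell command python3 -m crank 'ROWS' [FORCE]. ROWS is JSON, a list of rows, each a list of 7 numbers: the opening in per cent of the stroke, from 0 (shut) to 100 (fully open), then the shift along the tool's x, y, z in mm, then the turn, a rotation vector about the tool's x, y, z in rad. A call has 1 to 10 rows; each row is the pose to reach, as a shift and turn from the pose commanded when the call began, along the tool's axes at that moment; what a row does not reach only later rows make up. A row lasts 1/10 s, in which the tool goes at most 50 mm and 8.59 degrees, less where a joint would pass 70% of its speed; a pose out of reach is approached as far as the arm can. A call with a gripper value outside its range is refused whole. The fingers move at their own pace and stop on an object; FORCE is the grip in N (left out, the last holds). Time passes only in rows, so rows that repeat a pose let the fingers close. It gives the time, the measured TCP pose, the force, the opening and the grip force at its end, in the units of the state.
- manip.read_state(): the state, without advancing time (a new reading comes with each control period).
- optics.camera(name): name is "scene" or "top" or "wrist"; returns (picture, depth): 420x560x3 uint8, red, green, blue; 420x560 float32, mm along the optical axis (not along the pixel's ray), 0 where there is no reading.
- optics.calibration(name): a dict with "camera_matrix" (3x3 intrinsics, pixels), "R" (3x3) and "t" (3): a world point X has camera coordinates R X + t. Camera axes: x right, y down, z forward; pixel columns grow to the right and rows downward; lengths in mm; the calibration is good to about 2 mm. A picture is of the moment at which its call begins: read the wrist's pose just before it. calibration takes no time and is no camera call; for the wrist camera it gives the pose at the moment of the call.
- manip.sign_off(): hands the job in; it is judged then, once.
The state is a dict: "clock": time; "joints": joint angles; "qd": joint speeds; "effort": joint torques, N m; "eef_pos": TCP position; "eef_rot": TCP orientation; "wrist_force": force on the tool from outside, world axes, zero at the start; "moment": the same for the moment, N m; "finger_gap": finger opening in mm; "finger_force": force on a finger pad.
Only numpy, scipy, OpenCV 4.12 (cv2) and the standard library are available. Lean on these libraries where they do the work, as an engineer would, in place of code of your own. Each camera call takes 0.05 s, during which the arm holds its last target. There are 200 camera calls.

## Working session

There is one attempt and no reset: what is moved stays moved. The work goes in short steps, Python scripts to look and compute and a shell command to move; the robot and the scene stay as the last step left them, time stands still between calls to the robot, and variables do not carry over. Pictures are saved under pics/ and viewed, at most 10 in all, crops included, and the job is handed in when it is done.

```bash
ls; mkdir -p pics; python3 - <<'E'
from cell import manip, optics
import cv2,numpy as np
print(manip.read_state())
for n in("scene","top"):
    p,d=optics.camera(n); cv2.imwrite(f"pics/{n}0.png",cv2.cvtColor(p,cv2.COLOR_RGB2BGR)); np.savez(f"{n}0.npz",p=p,d=d)
    c=optics.calibration(n);print(n,c)
E
```

```text
pics
{'clock': 0.0, 'joints': array([ 1.15040475e+00,  3.00470726e-01,  1.52158328e+00, -2.02540199e-05,
        1.32069574e+00, -6.66507535e-02]), 'qd': array([-6.59511400e-04, -1.06724671e-03,  1.07400602e-04,  3.35745611e-04,
       -5.49931589e-04, -1.28039811e-05]), 'effort': array([-7.35697677e-05, -5.31809020e+01, -3.52737021e+01,  7.09070452e-02,
        2.44987925e-02, -3.48850813e-05]), 'eef_pos': array([190.45142042, 515.69245023, 204.88560652]), 'eef_rot': array([-3.14043683e+00, -5.74892812e-05,  2.78785682e+00]), 'wrist_force': array([ 0.29177565, -0.45715928, -1.04258964]), 'moment': array([ 0.03710667,  0.01712935, -0.01227825]), 'finger_force': 0.0, 'finger_gap': 94.1085026431453}
scene {'camera_matrix': array([[526.54313885,   0.        , 272.20128657],
       [  0.        , 526.54313885, 213.10719306],
       [  0.        ,   0.        ,   1.        ]]), 'R': array([[ 0.84149966,  0.54023442,  0.00500943],
       [ 0.40225416, -0.62033016, -0.67333652],
       [-0.36065207,  0.56862752, -0.73931917]]), 't': array([-496.10108764, -164.53098589, 1298.97676267])}
top {'camera_matrix': array([[521.05138547,   0.        , 287.17332015],
       [  0.        , 521.05138547, 205.93696029],
       [  0.        ,   0.        ,   1.        ]]), 'R': array([[ 3.59195567e-05, -9.99998749e-01,  1.58108705e-03],
       [-9.96909725e-01, -1.60011921e-04, -7.85555516e-02],
       [ 7.85557063e-02, -1.57337937e-03, -9.96908484e-01]]), 't': array([ -12.02937301,  584.04307943, 1104.59783436])}
```

View pics/top0.png

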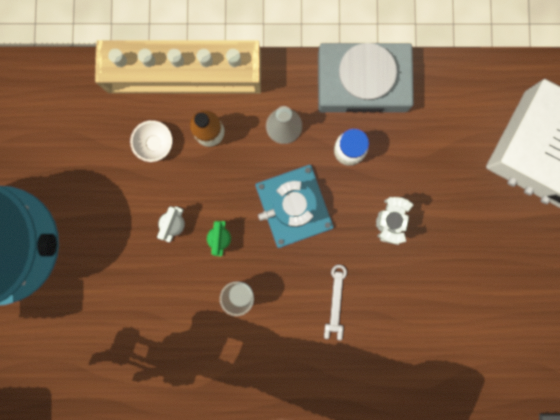

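View pics/scene0.png

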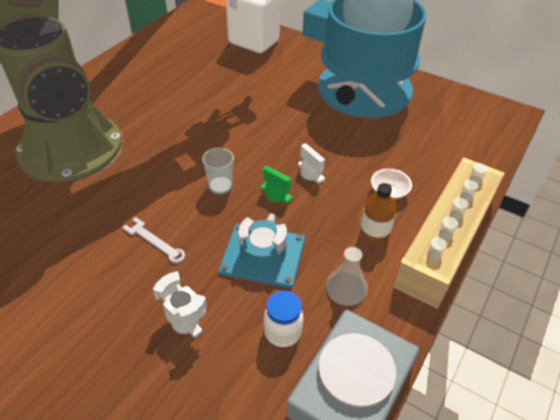

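Top view: base at about (294,204), stage at (395,220), lid (white) at (171,223), green look-alike at (218,238); beaker (237,298), bottle (207,125), flask (284,125), jar (351,147). The scene view agrees. Next I measure with the depth clouds of both views.

```bash
cat > h.py <<'E'
import numpy as np,cv2
from cell import manip,optics
def world(n,d,c=None):
    c=c or optics.calibration(n);K=c["camera_matrix"];v,u=np.indices(d.shape)
    P=np.stack([(u-K[0,2])*d/K[0,0],(v-K[1,2])*d/K[1,1],d],-1)
    W=(P-c["t"])@c["R"]; W[d==0]=np.nan; return W
def show(a,f,s=1): cv2.imwrite(f,cv2.resize(cv2.cvtColor(a,cv2.COLOR_RGB2BGR),None,fx=s,fy=s,interpolation=cv2.INTER_CUBIC))
E
python3 - <<'E'
from h import *
from h import world
T=np.load('top0.npz');S=np.load('scene0.npz')
W=world("top",T['d']);WS=world("scene",S['d'])
for k,(u,v) in dict(base=(294,204),stage=(395,220),lid=(171,223),green=(218,238),beaker=(237,298),reagent=(203,121),flask=(284,115),jar=(354,143),pot=(20,245)).items():
    print(k,W[v,u].round(0))
# per-object height slices from both views
for k,(u,v),zs in [("base",(294,204),[(56,64),(76,84)]),("stage",(395,220),[(71,79),(90,99)]),("lid",(171,223),[(3,12),(60,70)]),("green",(218,238),[(60,70)])]:
    c=W[v,u]
    for z0,z1 in zs:
        for nm,w in(("top",W),("scene",WS)):
            m=(np.hypot(w[...,0]-c[0],w[...,1]-c[1])<60)&(w[...,2]>z0)&(w[...,2]<z1)
            p=w[m]
            if len(p)<8: print(k,z0,nm,len(p));continue
            r=cv2.minAreaRect(p[:,:2].astype(np.float32)); cc=p.mean(0);_,_,vt=np.linalg.svd(p[:,:2]-cc[:2])
            print(k,(z0,z1),nm,len(p),"mean",cc.round(1),"rect",np.round(r[0],1),np.round(r[1],1),round(r[2],1),"axis",round(np.degrees(np.arctan2(vt[0,1],vt[0,0])),1))
        
a=np.vstack([np.hstack([T['p'][160:280,130:440]])]);show(a,'pics/crop.png',2.5)
E
```

```text
base [585. -26.  61.]
stage [ 551. -233.   78.]
lid [546. 232.  53.]
green [514. 131.  66.]
beaker [385.  97.  -1.]
reagent [745. 155. 128.]
flask [761.  -5. 114.]
jar [ 710. -150.   82.]
pot [499. 500. 145.]
base (56, 64) top 1026 mean [587.  -26.6  59.6] rect [581.8 -28.8] [80.7 90.3] 16.6 axis 110.1
base (56, 64) scene 994 mean [585.  -32.2  58.9] rect [590.7 -27.6] [80.4 92.7] 8.9 axis -64.2
base (76, 84) top 381 mean [586.1 -27.3  80.4] rect [586.5 -27. ] [90.9 50.7] 19.4 axis -160.1
base (76, 84) scene 374 mean [586.2 -28.7  79.5] rect [584.2 -27.8] [91.  53.1] 18.5 axis 19.0
stage (71, 79) top 577 mean [ 551.8 -232.1   75.4] rect [ 550.7 -232. ] [54. 90.] 74.6 axis 171.6
stage (71, 79) scene 747 mean [ 546.6 -234.1   74.9] rect [ 553.1 -234.1] [54.4 85.6] 77.9 axis -13.9
stage (90, 99) top 397 mean [ 551.7 -231.7   95.2] rect [ 551.4 -232.2] [51.3 90.9] 77.5 axis 167.5
stage (90, 99) scene 563 mean [ 551.2 -234.    94.7] rect [ 549.1 -233.4] [52.6 91.7] 77.8 axis -12.2
lid (3, 12) top 235 mean [543.5 229.9   5.3] rect [545.5 232.7] [111.1 117.9] 17.5 axis 168.4
lid (3, 12) scene 117 mean [559.4 224.    7.6] rect [562.9 230.4] [89.9 96.1] 34.3 axis -0.7
lid (60, 70) top 238 mean [546.4 238.2  65.4] rect [546.9 238.7] [15.2 69.1] 69.2 axis 159.4
lid (60, 70) scene 150 mean [546.8 235.8  64.5] rect [544.6 237.3] [16.7 70. ] 70.4 axis -21.2
green (60, 70) top 224 mean [515.2 135.5  65.7] rect [515.2 135.8] [14.4 69.3] 85.4 axis 175.4
green (60, 70) scene 176 mean [515.2 133.3  64.6] rect [513.9 135.2] [16.  69.1] 85.3 axis -4.3
```

View pics/crop.png

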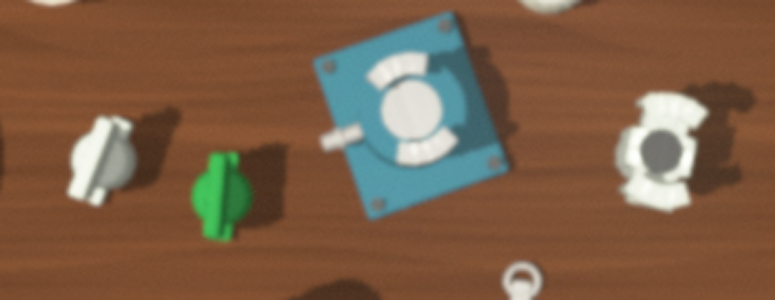

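The crop shows the claws of the base on an axis about 19° and the stage's at about -12°, agreeing with the slices. I move over the stage with the yaw for the grasp, and check it with the wrist camera on the way.

```bash
cat >> h.py <<'E'
from scipy.spatial.transform import Rotation as Ro
def plan(x,y,z,yawdeg):
    s=manip.read_state();R=Ro.from_euler('xyz',s["eef_rot"])
    G=Ro.from_euler('xyz',[np.pi,0,np.radians(yawdeg)])
    print("t",round(s["clock"],2),"at",s["eef_pos"].round(1),s["eef_rot"].round(3),"F",s["wrist_force"].round(1),"gap",round(s["finger_gap"],1),"j6",s["joints"][5].round(2))
    print("shift",(R.inv().apply(np.array([x,y,z])-s["eef_pos"])).round(1),"turn",(R.inv()*G).as_rotvec().round(4))
E
python3 -c "
from h import *
plan(551,-233,210,167.7)"
```

```text
t 0.1 at [190.5 515.7 204.9] [-3.141 -0.     2.788] F [-0.   0.5 -0.4] gap 94.2 j6 -0.07
shift [-597.6 -577.5   -4.5] turn [-1.000e-03 -1.000e-04 -1.391e-01]
```

```bash
R='[100,-598,-577,-20,0,0,-0.139]'; python3 -m crank '[[100,-598,-577,-20,0,0,-0.139],[100,-598,-577,-20,0,0,-0.139],[100,-598,-577,-20,0,0,-0.139],[100,-598,-577,-20,0,0,-0.139],[100,-598,-577,-20,0,0,-0.139],[100,-598,-577,-20,0,0,-0.139],[100,-598,-577,-20,0,0,-0.139],[100,-598,-577,-20,0,0,-0.139],[100,-598,-577,-20,0,0,-0.139],[100,-598,-577,-20,0,0,-0.139]]'
python3 - <<'E'
from h import *
plan(551,-233,225,167.7)
p,d=optics.camera("wrist");show(p,"pics/w1.png");np.savez("w1.npz",p=p,d=d)
c=optics.calibration("wrist");print(c)
E
```

```text
clock: 1.1
eef_pos: [408.1, 63.6, 217.6]
eef_rot: [3.141, 0.0, 2.927]
wrist_force: [0.5, 1.1, 0.5]
finger_gap: 93.7
finger_force: 0.0
t 1.1 at [408.1  63.6 217.6] [3.141 0.    2.927] F [0.5 1.1 0.5] gap 93.7 j6 -1.29
shift [-202.9 -259.4   -7.4] turn [ 0.0001  0.0003 -0.0002]
{'camera_matrix': array([[359.42045782,   0.        , 285.06181049],
       [  0.        , 359.42045782, 211.4563117 ],
       [  0.        ,   0.        ,   1.        ]]), 'R': array([[ 2.19290651e-01,  9.75659554e-01, -2.11837731e-04],
       [ 9.38770202e-01, -2.10940197e-01,  2.72423827e-01],
       [ 2.65748225e-01, -5.99388654e-02, -9.62177329e-01]]), 't': array([-147.78197336, -404.0240816 ,  297.32376596])}
```

View pics/w1.png

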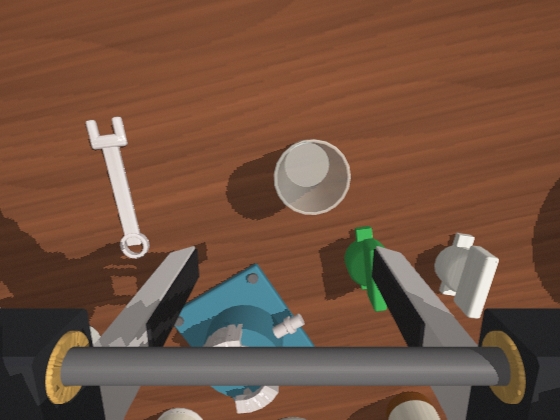

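The wrist picture shows the beaker at (312,177), the base at (240,330), the green look-alike at (368,265) and the lid at (468,270); the camera sits on the tool's +x side. I put it above the stage.

```bash
python3 -m crank '[[100,-293,-259,-7,0,0,0],[100,-293,-259,-7,0,0,0],[100,-293,-259,-7,0,0,0],[100,-293,-259,-7,0,0,0],[100,-293,-259,-7,0,0,0],[100,-293,-259,-7,0,0,0],[100,-293,-259,-7,0,0,0],[100,-293,-259,-7,0,0,0],[100,-293,-259,-7,0,0,0],[100,-293,-259,-7,0,0,0]]'
cat >> h.py <<'E'
def sl(w,c,zs,rad=60):
    for z0,z1 in zs:
        m=(np.hypot(w[...,0]-c[0],w[...,1]-c[1])<rad)&(w[...,2]>z0)&(w[...,2]<z1);p=w[m]
        if len(p)<8: print(z0,len(p));continue
        r=cv2.minAreaRect(p[:,:2].astype(np.float32)); cc=p.mean(0);_,_,vt=np.linalg.svd(p[:,:2]-cc[:2],full_matrices=False)
        print((z0,z1),len(p),"mean",cc.round(1),"rect",np.round(r[0],1),np.round(r[1],1),round(r[2],1),"axis",round(np.degrees(np.arctan2(vt[0,1],vt[0,0])),1))
E
python3 - <<'E'
from h import *
plan(551,-233,225,167.7)
c=optics.calibration("wrist");p,d=optics.camera("wrist");show(p,"pics/w2.png");np.savez("w2.npz",p=p,d=d)
w=world("wrist",d,c);sl(w,(551,-233),[(2,12),(70,80),(90,100)])
E
```

```text
clock: 2.15
eef_pos: [638.6, -249.9, 223.0]
eef_rot: [3.141, -0.002, 2.926]
wrist_force: [0.1, 0.8, -1.1]
finger_gap: 94.1
finger_force: 0.0
t 2.15 at [ 638.6 -249.9  223. ] [ 3.141e+00 -2.000e-03  2.926e+00] F [ 0.1  0.8 -1.1] gap 94.1 j6 -1.78
shift [89.2 -2.2 -1.8] turn [ 0.0005 -0.002  -0.0009]
2 1
(70, 80) 3550 mean [ 549.1 -229.5   74.4] rect [ 557.2 -231.2] [53.9 75.1] 77.2 axis -14.5
(90, 100) 2653 mean [ 546.3 -228.9   94.4] rect [ 549.7 -229.9] [51.9 91.1] 77.6 axis -12.3
```

View pics/w2.png

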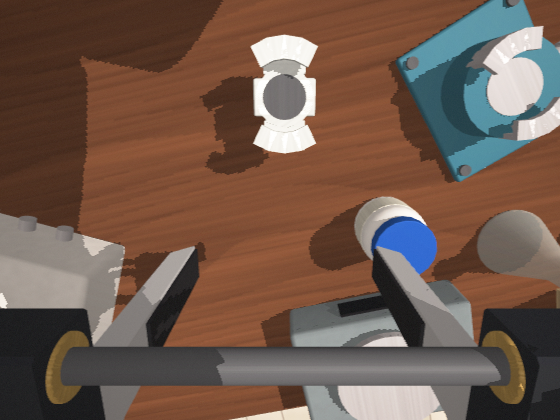

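Wrist view: stage upright at (286,97), its claw axis vertical in the picture so the yaw fits; base at (515,85). Three views agree within 3 mm (mean about 550, -232).

```bash
python3 -m crank '[[100,45,0,0,0,0,0],[100,90,-1,0,0,0,0],[100,90,-1,50,0,0,0],[100,90,-1,100,0,0,0],[100,90,-1,140,0,0,0],[100,90,-1,165,0,0,0],[100,90,-1,180,0,0,0],[100,90,-1,190,0,0,0],[100,90,-1,190,0,0,0]]'
python3 - <<'E'
from h import *
plan(550,-232,33,167.7)
w=np.load('w2.npz')
E
```

```text
clock: 3.1
eef_pos: [550.6, -231.1, 34.5]
eef_rot: [3.142, -0.0, 2.927]
wrist_force: [0.3, 0.4, -0.1]
finger_gap: 93.8
finger_force: 0.0
t 3.1 at [ 550.6 -231.1   34.5] [ 3.142 -0.     2.927] F [ 0.3  0.4 -0.1] gap 93.8 j6 -1.82
shift [ 0.4 -1.   1.5] turn [ 0.0001 -0.0002  0.0004]
```

```bash
python3 -m crank '[[50,0,0,0,0,0,0],[40,0,0,0,0,0,0],[40,0,0,0,0,0,0],[40,0,0,0,0,0,0],[40,0,0,0,0,0,0],[40,0,0,0,0,0,0]]' 40; python3 -m crank '[[50,0,0,0,0,0,0],[50,0,0,0,0,0,0]]' 40; 
```

```text
clock: 3.7
eef_pos: [550.7, -231.6, 34.7]
eef_rot: [-3.142, 0.0, 2.927]
wrist_force: [-0.3, -0.0, 1.4]
finger_gap: 53.7
finger_force: 40.0
clock: 3.9
eef_pos: [550.7, -231.6, 34.6]
eef_rot: [-3.142, 0.0, 2.927]
wrist_force: [0.5, 1.3, 2.9]
finger_gap: 53.5
finger_force: 40.0
```

```bash
python3 -m crank '[[40,0,0,-40,0,0,0],[40,0,0,-90,0,0,0],[40,0,0,-140,0,0,0],[40,0,0,-185,0,0,0],[40,0,0,-185,0,0,0]]'; python3 - <<'E'
from h import *
plan(672,-46,218,167.7)
E
```

```text
clock: 4.4
eef_pos: [552.3, -232.4, 225.8]
eef_rot: [-3.139, 0.009, 2.927]
wrist_force: [1.2, -0.1, -3.8]
finger_gap: 53.8
finger_force: 40.0
t 4.4 at [ 552.3 -232.4  225.8] [-3.139  0.009  2.927] F [ 1.2 -0.1 -3.8] gap 53.8 j6 -1.82
shift [-77.2 207.7   8.1] turn [-0.0024  0.0093 -0.0001]
```

```bash
python3 -m crank '[[40,-25,60,0,0,0,0],[40,-45,110,0,0,0,0],[40,-65,160,0,0,0,0],[40,-77,208,0,0,0,0],[40,-77,208,0,0,0,0],[40,-77,208,0,0,0,0],[40,-77,208,0,0,0,0]]'; python3 - <<'E'
from h import *
c=optics.calibration("wrist");p,d=optics.camera("wrist");show(p,"pics/w3.png")
w=world("wrist",d,c);sl(w,(586,-28),[(55,65),(75,85)])
plan(586,-28,218,99.5)
E
```

```text
clock: 5.1
eef_pos: [669.8, -44.6, 217.7]
eef_rot: [-3.141, -0.002, 2.927]
wrist_force: [-0.5, -0.1, -3.3]
finger_gap: 53.7
finger_force: 40.0
(55, 65) 6286 mean [584.3 -24.   58.5] rect [584.8 -24.6] [72.5 90.3] 19.9 axis 109.5
(75, 85) 2462 mean [582.4 -25.2  79.3] rect [585.2 -24.5] [91.8 52.5] 19.6 axis 19.5
t 5.15 at [669.8 -45.3 218.2] [-3.141e+00 -2.000e-03  2.926e+00] F [-0.8 -0.1 -2.7] gap 53.9 j6 -1.48
shift [85.5 -0.9  0.4] turn [-0.0014 -0.0013  1.1898]
```

View pics/w3.png

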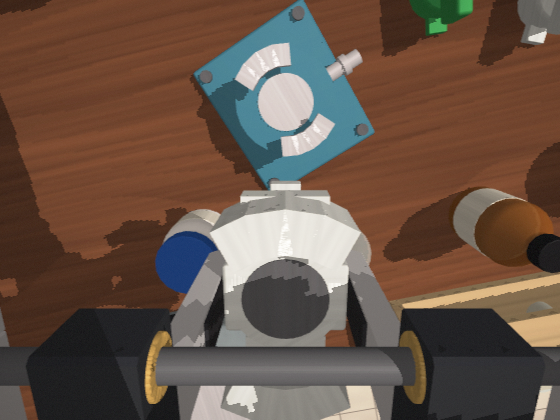

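The base is at (286,102) with its open gap on the way the spout points, and the stage hangs upright in the fingers at (286,300). I measure the held stage in the same view.

```bash
python3 - <<'E'
from h import *
c=optics.calibration("wrist");p,d=optics.camera("wrist")
w=world("wrist",d,c);s=manip.read_state();t=s["eef_pos"];print(t)
R=Ro.from_euler('xyz',s["eef_rot"]);q=R.inv().apply((w-t).reshape(-1,3)).reshape(w.shape)
z=q[...,2];m0=(np.abs(q[...,0])<55)&(np.abs(q[...,1])<30)
print(np.histogram(z[m0],bins=np.arange(-80,40,5)))
for a,b in((-46,-36),(-66,-56)):
    m=m0&(z>a)&(z<b);P=q[m];print(a,len(P),P.min(0).round(1),P.max(0).round(1),np.median(P,0).round(1),cv2.minAreaRect(P[:,:2].astype(np.float32)))
E
```

```text
[669.74569666 -45.71030637 218.68487203]
(array([  199,   241,   517,  1110, 10145,   851,   715,  2720,  8297,
         387,   218,    21,    19,     4,     0,     0,     0,     0,
           0,     0,    15,   219,    35]), array([-80, -75, -70, -65, -60, -55, -50, -45, -40, -35, -30, -25, -20,
       -15, -10,  -5,   0,   5,  10,  15,  20,  25,  30,  35]))
-46 11050 [-24.2 -30.  -46. ] [ 47.3  30.  -36. ] [  2.6   1.2 -39.5] ((11.561386108398438, -0.004085540771484375), (59.93766403198242, 71.46501159667969), 89.70867919921875)
-66 11149 [-43.6 -30.  -66. ] [ 47.3  30.  -56. ] [ 30.5   1.1 -59.2] ((1.8319015502929688, 0.08187675476074219), (59.97650909423828, 90.97986602783203), 89.3940658569336)
```

```bash
python3 -m crank '[[40,20,0,0,0,0,0.14],[40,50,0,0,0,0,0.28],[40,85,-1,0,0,0,0.42],[40,85,-1,0,0,0,0.56],[40,85,-1,0,0,0,0.70],[40,85,-1,0,0,0,0.84],[40,85,-1,0,0,0,0.98],[40,85,-1,30,0,0,1.10],[40,85,-1,60,0,0,1.19],[40,85,-1,80,0,0,1.19]]';python3 -c "
from h import *
plan(585.8,-27.6,110,99.5)"
```

```text
clock: 6.2
eef_pos: [585.9, -28.7, 137.5]
eef_rot: [-3.14, -0.0, 1.732]
wrist_force: [0.4, 0.5, -4.0]
finger_gap: 53.6
finger_force: 40.0
t 6.2 at [585.9 -28.7 137.5] [-3.14  -0.     1.732] F [ 0.4  0.5 -4. ] gap 53.6 j6 -0.27
shift [ 1.1  0.1 27.5] turn [-0.0017 -0.0003 -0.0048]
```

```bash
python3 -m crank '[[40,1,0,15,0,0,0],[40,1,0,28,0,0,0],[40,1,0,34,0,0,0],[40,1,0,38,0,0,0],[40,1,0,40,0,0,0],[40,1,0,40,0,0,0]]'; python3 -m crank '[[40,0,0,1,0,0,0],[40,0,0,2,0,0,0],[40,0,0,3,0,0,0],[40,0,0,3,0,0,0]]';python3 -c "
from h import *
plan(585.8,-27.6,94.6,99.5)"
```

```text
clock: 6.8
eef_pos: [586.9, -26.8, 99.8]
eef_rot: [3.141, 0.0, 1.737]
wrist_force: [0.2, 1.6, -3.2]
finger_gap: 53.6
finger_force: 40.0
clock: 7.2
eef_pos: [586.7, -26.6, 96.4]
eef_rot: [-3.141, -0.0, 1.737]
wrist_force: [0.3, -0.5, -3.9]
finger_gap: 53.6
finger_force: 40.0
t 7.2 at [586.7 -26.6  96.4] [-3.141 -0.     1.737] F [ 0.3 -0.5 -3.9] gap 53.6 j6 -0.27
shift [-0.8 -1.1  1.8] turn [-0.0002 -0.0001  0.0002]
```

```bash
python3 -m crank '[[40,-0.5,-1,0.5,0,0,0],[40,-0.5,-1,1,0,0,0],[40,-0.5,-1,1.5,0,0,0],[40,-0.5,-1,2,0,0,0],[40,-0.5,-1,2.5,0,0,0],[40,-0.5,-1,2.5,0,0,0]]'
```

```text
clock: 7.8
eef_pos: [585.9, -27.3, 94.6]
eef_rot: [3.141, 0.0, 1.737]
wrist_force: [-3.1, 0.1, 4.9]
finger_gap: 54.0
finger_force: 40.0
```

```bash
python3 -m crank '[[40,0,0,0,0,0,0.12],[40,0,0,0,0,0,0.24],[40,0.2,-0.2,0,0,0,0.36],[40,0.3,-0.3,0,0,0,0.48],[40,0.4,-0.4,0,0,0,0.6],[40,0.4,-0.5,0,0,0,0.7]]'; python3 -c "
from h import *
print(manip.read_state()['moment'])
plan(585,-27.1,94.6,19.5)"
```

```text
clock: 8.4
eef_pos: [585.5, -27.2, 94.6]
eef_rot: [3.141, 0.0, 1.032]
wrist_force: [-1.6, -1.7, 3.3]
finger_gap: 53.9
finger_force: 40.0
[-0.30475973  0.73122833  0.07788485]
t 8.4 at [585.5 -27.2  94.6] [3.141 0.    1.032] F [-1.6 -1.7  3.3] gap 53.9 j6 0.43
shift [-0.1 -0.5  0. ] turn [ 9.000e-04 -3.000e-04  6.917e-01]
```

```bash
python3 -m crank '[[40,0,-0.1,0,0,0,0.12],[40,0,-0.2,0,0,0,0.24],[40,0,-0.3,0,0,0,0.36],[40,0,-0.3,0,0,0,0.46],[40,0,-0.4,0,0,0,0.54],[40,0,-0.4,0,0,0,0.6],[40,0,-0.4,0,0,0,0.64]]'; python3 -c "
from h import *
print(manip.read_state()['moment'])
plan(585,-27.1,94.6,19.5)"
```

```text
clock: 9.1
eef_pos: [585.2, -26.9, 94.6]
eef_rot: [3.141, -0.001, 0.394]
wrist_force: [-2.0, -0.7, 3.5]
finger_gap: 53.7
finger_force: 40.0
[0.01212246 0.67385152 0.07433102]
t 9.1 at [585.2 -26.9  94.6] [ 3.141e+00 -1.000e-03  3.940e-01] F [-2.  -0.7  3.5] gap 53.7 j6 1.07
shift [-0.2  0.1  0. ] turn [ 0.0005 -0.0006  0.0541]
```

```bash
python3 -m crank '[[40,0,0,0,0,0,0.02],[40,0,0,0,0,0,0.04],[40,0,0,0,0,0,0.06],[40,0,0,0,0,0,0.08],[40,0,0,0,0,0,0.08]]'; python3 -c "
from h import *
print(manip.read_state()['moment'])
plan(585,-27.1,94.6,19.5)"
```

```text
clock: 9.6
eef_pos: [585.2, -26.3, 94.6]
eef_rot: [-3.141, -0.001, 0.317]
wrist_force: [-2.2, 2.8, 6.2]
finger_gap: 53.9
finger_force: 40.0
[0.70374829 0.78052258 0.41529833]
t 9.6 at [585.2 -26.3  94.6] [-3.141e+00 -1.000e-03  3.170e-01] F [-2.2  2.8  6.2] gap 53.9 j6 1.15
shift [-0.5  0.7  0. ] turn [-0.0003 -0.0009 -0.023 ]
```

The turn has met the stop: moment about z rose from 0.07 to 0.42 N m. Release and rise.

```bash
python3 -m crank '[[40,0,0,0,0,0,-0.01],[75,0,0,0,0,0,-0.01],[75,0,0,0,0,0,-0.01],[75,0,0,-2,0,0,-0.01],[75,0,0,-40,0,0,-0.01],[75,0,0,-90,0,0,-0.01],[75,0,0,-135,0,0,-0.01],[75,0,0,-135,0,0,-0.01]]'; python3 - <<'E'
from h import *
p,d=optics.camera("top");w=world("top",d);sl(w,(585.5,-27),[(130,140),(150,160)])
p,d=optics.camera("scene");w=world("scene",d);sl(w,(585.5,-27),[(130,140),(150,160)])
plan(546,237,230,159)
E
```

```text
clock: 10.4
eef_pos: [587.0, -27.0, 235.7]
eef_rot: [3.137, -0.009, 0.327]
wrist_force: [-0.0, -0.5, -0.4]
finger_gap: 70.7
finger_force: 0.0
(130, 140) 85 mean [561.7 -34.3 134.9] rect [555.9 -39. ] [29.6 42.1] 5.7 axis 77.6
(150, 160) 218 mean [553.7 -37.9 155.4] rect [554.1 -38.2] [21.1 50.6] 18.4 axis -71.2
(130, 140) 655 mean [586.1 -31.9 134.6] rect [585.3 -28.4] [91.1 56.4] 17.7 axis 12.1
(150, 160) 428 mean [586.2 -29.2 154.4] rect [585.6 -28.7] [91.2 54.3] 18.3 axis 18.1
t 10.5 at [585.1 -26.9 229.4] [ 3.141e+00 -1.000e-03  3.270e-01] F [ 0.4 -0.  -0.9] gap 70.5 j6 1.14
shift [  47.6 -262.5   -0.7] turn [ 1.9000e-03  2.0000e-04 -2.4484e+00]
```

Stage measured at heights 134.6/154.4 and axis 18°, so seated and locked. On to the lid.

```bash
python3 -m crank '[[75,10,-25,0,0,0,-0.14],[75,20,-50,0,0,0,-0.28],[75,35,-75,0,0,0,-0.42],[75,50,-100,0,0,0,-0.56],[75,65,-130,0,0,0,-0.7],[75,80,-155,0,0,0,-0.84],[75,90,-180,0,0,0,-0.98],[75,100,-195,0,0,0,-1.12],[75,110,-205,0,0,0,-1.26],[75,115,-208,0,0,0,-1.4]]'; python3 -c "
from h import *
plan(625,207,220,159)"
```

```text
clock: 11.5
eef_pos: [626.7, 208.3, 226.5]
eef_rot: [-3.138, 0.0, 1.734]
wrist_force: [-0.7, -1.1, 0.2]
finger_gap: 70.7
finger_force: 0.0
t 11.5 at [626.7 208.3 226.5] [-3.138  0.     1.734] F [-0.7 -1.1  0.2] gap 70.7 j6 0.1
shift [-1.  -1.9  6.5] turn [-0.0032 -0.0015 -1.0413]
```

```bash
python3 -m crank '[[75,0,0,0,0,0,-0.14],[75,0,0,0,0,0,-0.28],[75,0,0,0,0,0,-0.42],[75,0,0,0,0,0,-0.56],[75,0,0,0,0,0,-0.7],[75,0,0,0,0,0,-0.84],[75,0,0,0,0,0,-0.98],[75,0,0,0,0,0,-1.04],[75,0,0,0,0,0,-1.04],[75,0,0,0,0,0,-1.04]]'; python3 - <<'E'
from h import *
c=optics.calibration("wrist");p,d=optics.camera("wrist");show(p,"pics/w4.png")
w=world("wrist",d,c);sl(w,(546,237),[(28,36),(60,72)],50)
plan(546.3,237.5,35,159.3)
E
```

```text
clock: 12.5
eef_pos: [626.9, 207.0, 227.6]
eef_rot: [-3.14, -0.002, 2.765]
wrist_force: [-0.3, 0.5, 0.4]
finger_gap: 70.5
finger_force: 0.0
(28, 36) 1138 mean [545.2 242.2  31. ] rect [545.2 242.4] [48.3 44.9] 68.4 axis -110.7
(60, 72) 1210 mean [544.4 242.4  65. ] rect [545.5 241.7] [13.7 69.1] 68.7 axis -21.1
t 12.55 at [626.9 207.1 227.9] [-3.141e+00 -1.000e-03  2.765e+00] F [ 0.6 -0.1  0.5] gap 70.6 j6 -0.93
shift [ 85.9  -1.2 193. ] turn [-0.0009 -0.0013 -0.0155]
```

View pics/w4.png

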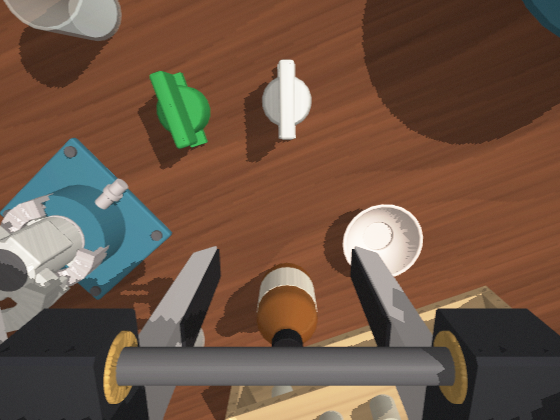

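The lid is at (287,98) with its bar in line with the tool's x axis; the green look-alike is at (182,108), and the stage stands locked on the base at the left.

```bash
python3 -m crank '[[75,45,0,0,0,0,-0.006],[75,87,0,0,0,0,-0.006],[75,87,0,50,0,0,-0.006],[75,87,0,100,0,0,-0.006],[75,87,0,145,0,0,-0.006],[75,87,0,170,0,0,-0.006],[75,87,0,185,0,0,-0.006],[75,87,0,192,0,0,-0.006],[75,87,0,192,0,0,-0.006]]';python3 -c "
from h import *
plan(545.8,239.3,36,158.8)"
```

```text
clock: 13.45
eef_pos: [546.3, 239.0, 37.0]
eef_rot: [-3.142, -0.0, 2.772]
wrist_force: [-0.1, 0.1, -0.2]
finger_gap: 70.7
finger_force: 0.0
t 13.45 at [546.3 239.   37. ] [-3.142 -0.     2.772] F [-0.1  0.1 -0.2] gap 70.7 j6 -0.85
shift [0.6 0.1 1. ] turn [-0.     -0.      0.0007]
```

```bash
python3 -m crank '[[30,0.5,0,1,0,0,0],[5,0.5,0,1,0,0,0],[5,0.5,0,1,0,0,0],[5,0.5,0,1,0,0,0],[5,0.5,0,1,0,0,0],[5,0.5,0,1,0,0,0],[5,0.5,0,1,0,0,0],[5,0.5,0,1,0,0,0],[5,0.5,0,1,0,0,0]]' 40; python3 -c "
from h import *
plan(545.8,239.3,36,158.8)"
```

```text
clock: 14.35
eef_pos: [545.6, 239.1, 35.8]
eef_rot: [-3.141, -0.0, 2.773]
wrist_force: [0.9, 0.5, -0.2]
finger_gap: 13.5
finger_force: 40.0
t 14.35 at [545.6 239.1  35.8] [-3.141 -0.     2.773] F [ 0.9  0.5 -0.2] gap 13.5 j6 -0.85
shift [-0.1  0.2 -0.2] turn [-0.0003 -0.0003  0.0012]
```

```bash
python3 -m crank '[[5,0,0,-40,0,0,0],[5,0,0,-90,0,0,0],[5,0,0,-140,0,0,0],[5,0,0,-190,0,0,0],[5,0,0,-200,0,0,0],[5,0,0,-200,0,0,0]]'; python3 - <<'E'
from h import *
c=optics.calibration("wrist");s=manip.read_state();p,d=optics.camera("wrist")
w=world("wrist",d,c);t=s["eef_pos"]
R=Ro.from_euler('xyz',s["eef_rot"]);q=R.inv().apply((w-t).reshape(-1,3)).reshape(w.shape)
m=(np.abs(q[...,0])<45)&(np.abs(q[...,1])<7)&(q[...,2]>-36)&(q[...,2]<-24);P=q[m];print(len(P),P.min(0),P.max(0))
plan(585.8,-26.5,236,98.5)
E
```

```text
clock: 14.95
eef_pos: [546.0, 239.2, 237.1]
eef_rot: [3.14, 0.002, 2.773]
wrist_force: [0.6, -0.6, -2.9]
finger_gap: 13.7
finger_force: 40.0
3834 [-30.71116826  -6.97692479 -35.9909668 ] [ 36.54814663   6.99598771 -24.17237639]
t 15.0 at [545.4 239.  234.8] [-3.141e+00 -1.000e-03  2.773e+00] F [ 0.2 -0.1 -3.6] gap 13.8 j6 -0.85
shift [-133.4 -233.1   -1.1] turn [-1.1000e-03 -3.0000e-04  1.0537e+00]
```

```bash
python3 -m crank '[[5,-15,-25,0,0,0,0.12],[5,-30,-55,0,0,0,0.26],[5,-50,-85,0,0,0,0.4],[5,-70,-120,0,0,0,0.54],[5,-90,-160,0,0,0,0.68],[5,-110,-195,0,0,0,0.82],[5,-125,-220,0,0,0,0.95],[5,-133,-233,0,0,0,1.05],[5,-133,-233,0,0,0,1.05],[5,-133,-233,15,0,0,1.05]]';python3 -c "
from h import *
plan(585.8,-27,180,98.5)"
```

```text
clock: 16.0
eef_pos: [585.8, -26.0, 220.1]
eef_rot: [-3.141, -0.0, 1.725]
wrist_force: [0.3, 0.2, -2.4]
finger_gap: 13.9
finger_force: 40.0
t 16.0 at [585.8 -26.  220.1] [-3.141 -0.     1.725] F [ 0.3  0.2 -2.4] gap 13.9 j6 -0.26
shift [-1.  -0.1 40.1] turn [-0.0003 -0.0003  0.0054]
```

```bash
python3 -m crank '[[5,-1,0,15,0,0,0],[5,-1,0,28,0,0,0],[5,-1,0,36,0,0,0],[5,-1,0,41,0,0,0],[5,-1,0,44,0,0,0],[5,-1,0,46,0,0,0],[5,-1,0,47,0,0,0],[5,-1,0,47,0,0,0]]';python3 -c "
from h import *
plan(585.8,-27,170.8,98.5)"
```

```text
clock: 16.8
eef_pos: [586.0, -27.1, 174.2]
eef_rot: [3.141, 0.0, 1.723]
wrist_force: [0.9, -0.5, -1.6]
finger_gap: 13.9
finger_force: 40.0
t 16.8 at [586.  -27.1 174.2] [3.141 0.    1.723] F [ 0.9 -0.5 -1.6] gap 13.9 j6 -0.26
shift [ 0.2 -0.2  3.4] turn [0.0003 0.0001 0.0037]
```

```bash
python3 -m crank '[[5,0,0,1,0,0,0],[5,0,0,1.8,0,0,0],[5,0,0,2.5,0,0,0],[5,0,0,3,0,0,0],[5,0,0,3.5,0,0,0],[5,0,0,4,0,0,0],[5,0,0,4,0,0,0]]';python3 -c "
from h import *
plan(585.8,-27,170.8,98.5)"
```

```text
clock: 17.5
eef_pos: [586.0, -27.1, 170.8]
eef_rot: [3.141, 0.0, 1.723]
wrist_force: [-2.2, 0.5, 4.2]
finger_gap: 14.0
finger_force: 40.0
t 17.5 at [586.  -27.1 170.8] [3.141 0.    1.723] F [-2.2  0.5  4.2] gap 14.0 j6 -0.26
shift [ 0.2 -0.2 -0. ] turn [0.0007 0.0003 0.0037]
```

Seated on the deck at the expected height (170.8, contact about 7 N). Turn.

```bash
python3 -m crank '[[5,0,0,0,0,0,0.12],[5,0,0,0,0,0,0.24],[5,0,0,0,0,0,0.36],[5,0,0,0,0,0,0.48],[5,0,0,0,0,0,0.6],[5,0,0,0,0,0,0.7]]'; python3 -c "
from h import *
print(manip.read_state()['moment'])
plan(585.8,-27,170.8,18.2)"
```

```text
clock: 18.1
eef_pos: [586.4, -27.5, 170.8]
eef_rot: [3.14, -0.0, 1.018]
wrist_force: [-0.0, -2.4, 3.5]
finger_gap: 13.7
finger_force: 40.0
[-0.52351492  0.01659221  0.11312569]
t 18.1 at [586.4 -27.5 170.8] [ 3.14  -0.     1.018] F [-0.  -2.4  3.5] gap 13.7 j6 0.44
shift [ 0.  -0.8 -0.1] turn [ 0.0018 -0.0011  0.7003]
```

```bash
python3 -m crank '[[5,0,-0.2,0,0,0,0.12],[5,0,-0.3,0,0,0,0.24],[5,0,-0.4,0,0,0,0.36],[5,0,-0.5,0,0,0,0.46],[5,0,-0.5,0,0,0,0.55],[5,0,-0.5,0,0,0,0.61],[5,0,-0.5,0,0,0,0.65]]'; python3 -c "
from h import *
print(manip.read_state()['moment'])
plan(585.8,-27,170.8,18.2)"
```

```text
clock: 18.8
eef_pos: [586.0, -27.2, 170.8]
eef_rot: [3.14, -0.001, 0.37]
wrist_force: [-0.3, -1.8, 3.4]
finger_gap: 13.8
finger_force: 40.0
[-0.46305913  0.17742747  0.04989123]
t 18.8 at [586.  -27.2 170.8] [ 3.14e+00 -1.00e-03  3.70e-01] F [-0.3 -1.8  3.4] gap 13.8 j6 1.09
shift [-0.1 -0.2 -0. ] turn [ 0.0013 -0.0014  0.0527]
```

```bash
python3 -m crank '[[5,0,0,0,0,0,0.02],[5,0,0,0,0,0,0.04],[5,0,0,0,0,0,0.06],[5,0,0,0,0,0,0.07],[5,0,0,0,0,0,0.07]]'; python3 -c "
from h import *
print(manip.read_state()['moment'])
plan(585.8,-27,170.8,18.2)"
```

```text
clock: 19.3
eef_pos: [585.9, -26.5, 170.7]
eef_rot: [3.142, -0.002, 0.303]
wrist_force: [-0.6, 0.9, 5.8]
finger_gap: 13.5
finger_force: 40.0
[0.29748484 0.2663841  0.34183794]
t 19.3 at [585.9 -26.5 170.7] [ 3.142e+00 -2.000e-03  3.030e-01] F [-0.6  0.9  5.8] gap 13.5 j6 1.16
shift [-0.2  0.5 -0.1] turn [ 0.     -0.0016 -0.0143]
```

Stop reached again (moment 0.34 N m). Release, rise and clear the view.

```bash
python3 -m crank '[[5,0,0,0,0,0,-0.01],[55,0,0,0,0,0,-0.01],[55,0,0,0,0,0,-0.01],[55,0,0,-2,0,0,-0.01],[55,0,0,-30,0,0,-0.01],[55,0,0,-80,0,0,-0.01],[55,-50,0,-110,0,0,-0.01],[55,-100,0,-110,0,0,-0.01],[55,-150,0,-110,0,0,-0.01],[55,-150,0,-110,0,0,-0.01]]'; python3 - <<'E'
from h import *
p,d=optics.camera("scene");w=world("scene",d);sl(w,(585.5,-27),[(130,140),(150,160),(195,206)]);show(p[150:330,180:340],"pics/end.png",3)
p,d=optics.camera("top");w=world("top",d);sl(w,(585.5,-27),[(150,160),(195,206)])
for n,(u,v) in dict(reagent=(203,121),jar=(354,143)).items(): print(n,w[v,u].round())
plan(585.8,-27,170.8,18.2)
E
```

```text
clock: 20.3
eef_pos: [439.1, -72.3, 280.7]
eef_rot: [3.141, -0.001, 0.311]
wrist_force: [0.6, 0.5, 0.3]
finger_gap: 51.6
finger_force: 0.0
(130, 140) 247 mean [594.5 -43.7 134.2] rect [595.  -41.3] [94.6 38.4] 35.4 axis -157.6
(150, 160) 423 mean [592.2 -35.  154.7] rect [587.1 -32.2] [91.1 52.2] 24.3 axis 22.3
(195, 206) 287 mean [587.3 -29.7 199.7] rect [586.5 -28.4] [69.6 16.2] 19.4 axis 18.3
(150, 160) 382 mean [583.6 -27.2 155.4] rect [586.6 -26.9] [91.  50.8] 19.3 axis -160.8
(195, 206) 286 mean [587.3 -27.2 200.9] rect [587.6 -27.2] [69.7 13.9] 17.8 axis -161.9
reagent [744. 155. 130.]
jar [ 710. -150.   82.]
t 20.4 at [441.9 -71.9 280.8] [ 3.141e+00 -1.000e-03  3.120e-01] F [-0.2 -0.   0.1] gap 51.9 j6 1.02
shift [150.6   1.2 110.2] turn [ 0.0009 -0.0015 -0.0061]
```

View pics/end.png

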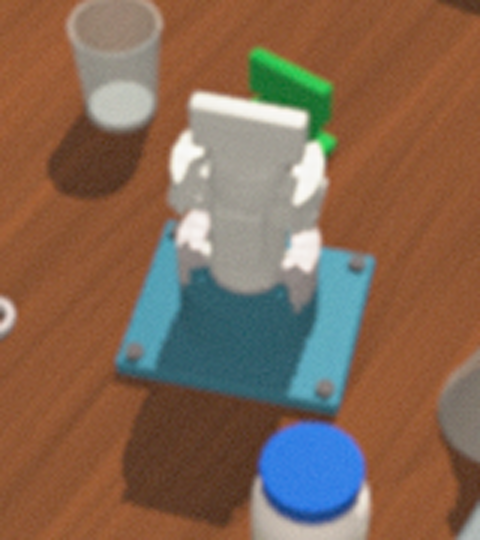

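The tower stands straight, with the handle top at (250,110) in the crop. Handle top at 201 mm, axes of handle and claws about 18–19°, centres within about 1 mm of each other; the robot is clear.

```bash
python3 -c "
from cell import manip
print(manip.sign_off())"
```

```text
the job is handed in; nothing more can be done
None
```

The tower is finished and handed in at about 20 s: the stage is locked on the base and the lid locked on the stage. The robot has let go, and none of the nearby glassware was pushed or knocked over.

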